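# Find the hidden hatch release under the counter scale and open its battery hatch

## Robot

A 7-joint arm with a two-finger parallel gripper is mounted at the origin on a cart in front of the work surface, level with it; the furniture and walls round the work are solid. World frame = base frame: x ahead of the robot, y to its left, z up, the work surface at z = 0. Lengths are in m, angles in rad, forces in N, time in s.
With the tool pointing down it reaches from about 0.4 to 0.85 m from the base axis. Payload 4.5 kg.
Tool frame: the origin (TCP) lies at the very end of the fingers, on their centre line; the grasp point (between the pads) lies 19 mm behind it; z points along the fingers, y is the line along which they close (so a half turn about z gives the same grasp; the last joint's range is limited). The gripper opens to 88 mm and grips with 3 to 60 N. Pads are 18 mm wide; open, the fingers measure 123 mm over their backs; the gripper's body (75 mm by 187 mm) begins 45 mm behind the grasp point.
Start: joints at [1.342, 0.689, -0.195, 1.565, 0.157, 0.902, -0.215], TCP at [0.162, -0.604, 0.239] pointing down, gripper open.
Joint ranges: [-3.01, 3.01], [-0.46, 2.08], [-1.47, 1.51], [0.13, 2.56], [-1, 4.14], [0.04, 2.09], [-2.66, 2.66]. Speed limits (rad/s): [2.57, 2.57, 3.14, 3.14, 3.14, 3.14, 3.14].

## Interface

Orientations are given as a unit quaternion [x, y, z, w].
In Python, from plant import r gives the robot as it stands. The module is installed in compiled form; this text tells all that it offers.
- The arm moves only by the tool step_arm, never from a script. Its argument "increments" is a list of rows, each a list of 2 entries, a list of its own where there are three numbers: the shift along the world's x, y, z in cm, then the turn, a rotation vector about the world's x, y, z in degrees. A call has exactly 10 rows; each row shifts and turns the commanded pose from where the row before left it; what a row does not reach is not made up. A row lasts 1/10 s, in which the tool goes at most 50 mm and 8.59 degrees, less where a joint would pass 70% of its speed; a pose out of reach is approached as far as the arm can. A call is refused whole if a number of a shift passes 5 or a number of a turn 8.59, either way. A call with a gripper value outside its range is refused whole. "fingers" is the opening, from 0 (shut) to 1 (fully open), set as the call begins (left out, the last holds). The fingers move at their own pace and stop on an object; "grip_force" is the grip in N (left out, the last holds). Time passes only in rows, so rows that do not move let the fingers close, or fill a call up. It gives the time, the measured TCP pose, the force, the opening and the grip force at its end, in the units of the state.
- r.get_state(): the state, without advancing time (a new reading comes with each control period).
- r.snapshot(name): name is "scene" or "top" or "wrist"; returns (picture, depth): 420x560x3 uint8, red, green, blue; 420x560 float32, m along the optical axis (not along the pixel's ray), 0 where there is no reading.
- r.calibration(name): a dict with "fov_y" (degrees; the focal length in pixels is half the picture's height over the tangent of half this angle, whatever the lens; pixels are square), "cx", "cy" (the principal point, pixels), "R" (3x3) and "t" (3): a world point X has camera coordinates R X + t. Camera axes: x right, y down, z forward; pixel columns grow to the right and rows downward; lengths in m; the calibration is good to about 2 mm. A picture is of the moment at which its call begins: read the wrist's pose just before it. calibration takes no time and is no camera call; for the wrist camera it gives the pose at the moment of the call.
- r.finish_job(): hands the job in; it is judged then, once.
The state is a dict: "clock": time; "q": joint angles; "qd": joint speeds; "joint_torque": joint torques, N m; "tool_pos": TCP position; "eef_rot": TCP orientation; "contact_force": force on the tool from outside, world axes, zero at the start; "moment": the same for the moment, N m; "opening": opening from 0.0 (shut) to 1.0 (fully open); "finger_force": force on a finger pad.
Only numpy, scipy, OpenCV 4.12 (cv2) and the standard library are available. Lean on these libraries where they do the work, as an engineer would, in place of code of your own. Each camera call takes 0.05 s, during which the arm holds its last target. There are 200 camera calls.

## Task

The counter scale lies face down for a change of batteries. With the fingertips, feel lightly along the grey ribbed strip across its underside for the one stretch that gives way (the flush hatch release, which looks just like the rest of the strip), press it fully in so that the sprung battery hatch pops up, then let go of it and push the hatch on over with the outside of the fingers until it rests right back on its stop. Grasp and lift nothing: leave the scale where it lies, and the fresh cells and the other things on the bench untouched.

Things in the scene. Friction and masses are not known exactly. Their poses are not given: they have to be found in the camera images.
- scale: White counter scale, face down and loose on its steel pan (140 x 224 mm): 160 mm in its x, 260 in y, 58 high, about 1.6 kg. Origin on the bench under its centre, z up, -x towards the robot. On its flat top (the scale's underside), from -x to +x: plain band with silver plate and level vial, ribbed strip, 6 mm bridge, hatch. Rubber feet 9 mm high at x -64 and +66, y +/-108 mm.
- strip_centre (a point): Point on the flat top face at the middle of the grey ribbed strip (34 mm wide in scale x, 110 mm long in scale y, rigid, 0.6 mm below the face). The release lies in this strip; its middle is anywhere from -36 to +36 mm along scale y from here, different every time, and reported nowhere: it must be felt. Elsewhere on the strip a fingertip stops hard at the surface.
- release (a joint): Travel of the release, in m: 0 out, 0.006 fully in; the hatch lets go at about 0.003. It is a flat paddle 36 mm (scale y) by 33 mm (scale x), its face 0.4 mm below the strip's, ribbed and coloured like it, going straight down. Spring: 1.4 N to start, 4 N fully in; comes back out by itself. A fingertip must stand wholly on the paddle to push it in.
- hatch (a joint): Angle of the white battery hatch in rad about the scale's y axis: 0 shut, level with the face, latched, no edge to hold. Released, its damped spring raises it to about 1.0 within about 1 s. Pushed past upright (1.57; under 1 N) it sinks by its own weight to its stop at 2.3 and stays.
- hatch_hinge (a point): Middle of the hatch's hinge line on the flat top face, at scale x = +66 mm. The hatch is 111 mm wide (scale y), 49 mm from hinge to free edge, 3.5 mm thick. The free edge is on the robot's side, beside the strip; it rises and swings away from the robot.
- hatch_edge (a point): Middle of the hatch's free edge, on its outer face; moves with the hatch.
- cell_1: Fresh C cell, 25 mm across and 49 mm tall, black with a copper band, standing on the bench beside the right-hand end of the scale; origin under its centre. Not to be touched.
- cell_2: Fresh C cell, 25 mm across and 49 mm tall, black with a copper band, standing on the bench beside the right-hand end of the scale; origin under its centre. Not to be touched.
- cell_3: Fresh C cell, 25 mm across and 49 mm tall, black with a copper band, standing on the bench beside the right-hand end of the scale; origin under its centre. Not to be touched.
- cell_4: Fresh C cell, 25 mm across and 49 mm tall, black with a copper band, standing on the bench beside the right-hand end of the scale; origin under its centre. Not to be touched.
- timer: White round kitchen timer with a red dial, 72 mm across, 35 mm tall, left of the scale; origin under its centre. A bystander.
- order_pad: Purple order pad, 75 x 109 x 14 mm, lying on the right; origin under its centre. A bystander.
- cookie_tray: Square steel tray of cookies, 204 x 204 x 32 mm, on the left; origin under its centre. A bystander.

How it is judged:
On the way:
1. the release paddle is pressed in far enough to let the hatch go (value of joint release above 0.0036 m), for 0.05 s.
At the end, for the whole second after the job is handed in: Hatch at rest, open 2.1 rad or more (stop 2.3); release back out within 1.5 mm; scale flat, at rest, within 20 mm of where it lay; the four cells upright within 12 mm of their places; timer, order pad and cookie tray within 20 mm of theirs (value of joint hatch above 2.1 rad and velocity of joint hatch between -0.1 and 0.1 rad/s and value of joint release below 0.0015 m and distance of each of scale, timer, order_pad, cookie_tray from where it was at the start of the episode below 0.02 m and angle between scale's own z axis and vertical below 0.05 rad and linear speed of scale below 0.01 m/s and distance of each of cell_1, cell_2, cell_3, cell_4 from where it was at the start of the episode below 0.012 m and angle between each of cell_1, cell_2, cell_3, cell_4's own z axis and vertical below 0.1 rad); the robot touches nothing.
It fails at once if the scale is lifted, tipped or shoved along (more than 20 mm or 0.1 rad) (distance of scale from where it was at the start of the episode above 0.02 m or angle between scale's own z axis and vertical above 0.1 rad).
It fails at once if the scale's underside is pressed hard (over 60 N) instead of felt lightly (contact force between any of the arm, the fingers and scale above 60 N).
It fails at once if a fresh cell is lifted, carried or knocked (distance of any of cell_1, cell_2, cell_3, cell_4 from where it was at the start of the episode above 0.012 m or angle between any of cell_1, cell_2, cell_3, cell_4's own z axis and vertical above 0.3 rad).
It fails at once if the timer, order pad or cookie tray is moved or picked up (distance of any of timer, order_pad, cookie_tray from where it was at the start of the episode above 0.02 m).
It also fails if it takes over 58 s, if anything falls off the work surface, if the arm or the gripper's body presses on something with over 40 N, if the wrist force passes 120 N, or if a joint passes its speed limit or range.

## Working session

There is one attempt and no reset: what is moved stays moved. The work goes in short steps, Python scripts to look and compute and a tool call to move; the robot and the scene stay as the last step left them, time stands still between calls to the robot, and variables do not carry over. Pictures are saved under pics/ and viewed, at most 10 in all, crops included, and the job is handed in when it is done.

Besides the shell and the picture viewer there is one more tool, called after "Request:" as name(argument=value, ...) on one line, values as JSON. step_arm: Moves the arm, as the interface text tells. Its arguments: {"type":"object","properties":{"increments":{"type":"array","items":{"type":"array"}},"fingers":{"type":"number"},"grip_force":{"type":"number"}},"required":["increments"]}

```bash
mkdir -p pics
cat > h.py <<'E'
from plant import r
import numpy as np, cv2
def snap(n,f):
    c=r.calibration(n); p,d=r.snapshot(n); cv2.imwrite('pics/'+f+'.png',p[:,:,::-1]); np.savez('pics/'+f,p=p,d=d,**{k:np.array(c[k]) for k in c}); return p,d,c
def cloud(d,c):
    f=210/np.tan(np.radians(c['fov_y'])/2); v,u=np.mgrid[:420,:560]
    P=np.stack([(u-c['cx'])*d/f,(v-c['cy'])*d/f,d],-1)
    return (P-np.array(c['t']))@np.array(c['R'])
E
python3 - <<'E'
from h import *
s=r.get_state();print({k:np.round(s[k],3) for k in s})
snap('top','top1');snap('scene','scene1')
E
```

```text
{'clock': np.float64(0.0), 'q': array([ 1.342,  0.69 , -0.195,  1.566,  0.157,  0.903, -0.215]), 'qd': array([-0.   ,  0.001,  0.   ,  0.002, -0.   ,  0.002,  0.002]), 'joint_torque': array([-0.0000e+00, -5.2756e+01, -1.2670e+00, -1.5343e+01, -5.3000e-02,
        7.0000e-03,  0.0000e+00]), 'tool_pos': array([ 0.162, -0.603,  0.238]), 'eef_rot': array([ 0.991,  0.131, -0.   , -0.001]), 'contact_force': array([ 0.626, -0.993, -0.302]), 'moment': array([0.021, 0.024, 0.023]), 'finger_force': np.float64(0.0), 'opening': np.float64(1.004)}
```

View pics/top1.png

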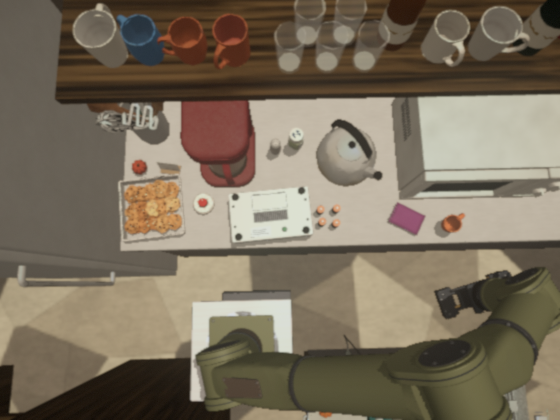

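View pics/scene1.png

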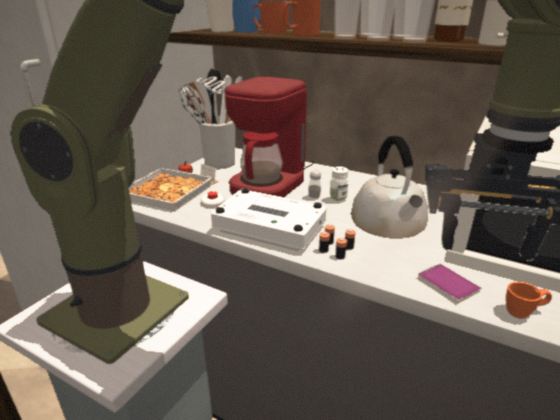

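The top view shows the scale around (270,214) with dark feet at its corners, the grey strip near (268,214), and the cells at (320–337, 210–224). I'll measure these in world coordinates.

Run:
```python
from h import *
z=np.load('pics/top1.npz');p=z['p'];d=z['d'];W=cloud(d,z)
for u,v in [(270,214),(268,214),(320,210),(337,210),(321,223),(336,224),(203,203),(345,150),(232,160),(200,170),(70,215)]: print((u,v),W[v,u].round(3))
m=(W[...,2]>.05)&(W[...,2]<.075); m[:180]=0;m[250:]=0;m[:,:220]=0;m[:,325:]=0
print(cv2.minAreaRect(W[m][:,:2].astype(np.float32)),W[m][:,2].mean())
g=p.max(-1)
mm=(g<60);mm[:180]=0;mm[248:]=0;mm[:,:225]=0;mm[:,312:]=0
n,l,st,ce=cv2.connectedComponentsWithStats(mm.astype(np.uint8))
for i in range(1,n):
  if st[i,4]>8: print(ce[i].round(1),st[i,4],W[l==i].mean(0).round(4))
cv2.imwrite('pics/topc.png',cv2.resize(p[175:255,220:350,::-1],None,fx=6,fy=6,interpolation=cv2.INTER_CUBIC))
```

```text
(270, 214) [ 0.429 -0.1    0.021]
(268, 214) [ 0.423 -0.094  0.055]
(320, 210) [ 0.433 -0.263  0.051]
(337, 210) [ 0.432 -0.319  0.047]
(321, 223) [ 0.391 -0.265  0.044]
(336, 224) [ 0.386 -0.314  0.043]
(203, 203) [0.467 0.119 0.039]
(345, 150) [ 0.61  -0.343  0.122]
(232, 160) [ 0.531 -0.006  0.294]
(200, 170) [0.579 0.129 0.043]
(70, 215) [0.388 0.408 0.308]
((0.4474107623100281, -0.10808229446411133), (0.20836570858955383, 0.32647091150283813), 4.2356462478637695) 0.05943650433290401
```

View pics/topc.png

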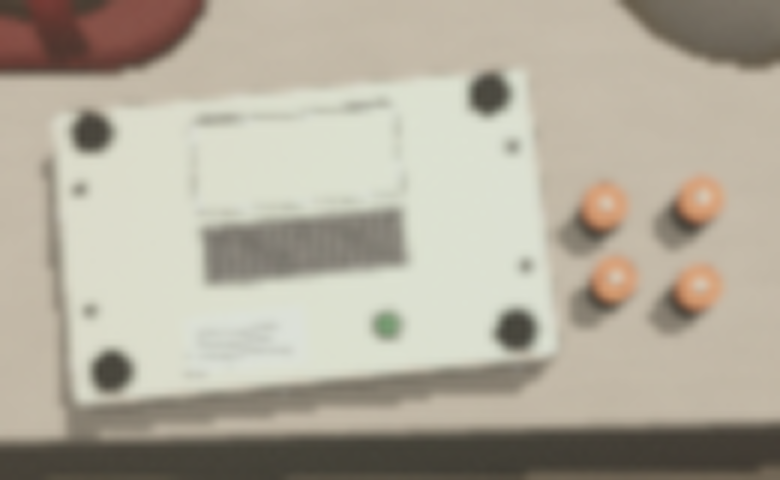

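The crop shows feet at (92,132), (489,94), (111,371), (516,329) and the strip corners at (202,229), (404,209), (408,264), (206,284). The coffee maker is close behind on the left and the cells are just to the right.

```bash
cat >> h.py <<'E'
def ray(u,v,zz,c):
    f=210/np.tan(np.radians(float(c['fov_y']))/2); R=np.array(c['R']);t=np.array(c['t'])
    o=-R.T@t; k=R.T@np.array([(u-float(c['cx']))/f,(v-float(c['cy']))/f,1.]); return o+k*(zz-o[2])/k[2]
E
python3 - <<'E'
from h import *
z=np.load('pics/top1.npz');W=cloud(z['d'],z)
P=lambda a,h:ray(220+(a[0]+.5)/6-.5,175+(a[1]+.5)/6-.5,h,z)
F=np.array([P(a,.067) for a in [(92,132),(489,94),(111,371),(516,329)]])
S=np.array([P(a,.0574) for a in [(202,229),(404,209),(408,264),(206,284)]])
print(F.round(4),S.round(4),S.mean(0))
ref=np.array([[66,108],[66,-108],[-64,108],[-64,-108]])/1e3
A=F[:,:2];a0=A.mean(0);r0=ref.mean(0);H=(ref-r0).T@(A-a0);U,_,V=np.linalg.svd(H);R=(U@V).T
o=a0-R@r0;th=np.arctan2(R[1,0],R[0,0]);print('origin',o,'yaw',np.degrees(th),'res',(A-(ref@R.T+o)).round(4))
Rt=R.T
print('strip in scale',((S[:,:2]-o)@R).round(4))
for a in [(604,206),(698,199),(614,279),(698,287)]: q=P(a,.049);print('cell',q.round(3),((q[:2]-o)@R).round(3))
# obstacles: tall points near
m=(W[...,2]>.1)&(W[...,0]>.3)&(W[...,0]<.75)&(abs(W[...,1]+.1)<.3)
Q=W[m];
for y in np.arange(-.4,.2,.05):
  k=Q[(Q[:,1]>=y)&(Q[:,1]<y+.05)]
  if len(k): print(round(y,2),'minx',k[:,0].min().round(3),'zmax',k[:,2].max().round(2), 'minx z>.2', k[k[:,2]>.2][:,0].min().round(3) if (k[:,2]>.2).any() else None)
E
```

```text
[[ 0.4802  0.011   0.067 ]
 [ 0.4961 -0.203   0.067 ]
 [ 0.351   0.0014  0.067 ]
 [ 0.368  -0.213   0.067 ]] [[ 0.4276 -0.0468  0.0574]
 [ 0.4359 -0.1557  0.0574]
 [ 0.4058 -0.157   0.0574]
 [ 0.3976 -0.0486  0.0574]] [ 0.41673124 -0.10202187  0.0574    ]
origin [ 0.42283047 -0.10100382] yaw 4.387669517662561 res [[-0.0002 -0.0008]
 [-0.0008  0.0006]
 [ 0.0002 -0.0004]
 [ 0.0007  0.0006]]
strip in scale [[ 0.0089  0.0537]
 [ 0.0088 -0.0555]
 [-0.0212 -0.0545]
 [-0.0211  0.0542]]
cell [ 0.436 -0.264  0.049] [ 0.001 -0.164]
cell [ 0.439 -0.316  0.049] [-0.    -0.215]
cell [ 0.396 -0.268  0.049] [-0.039 -0.165]
cell [ 0.391 -0.313  0.049] [-0.048 -0.209]
-0.4 minx 0.544 zmax 0.6 minx z>.2 0.568
-0.35 minx 0.548 zmax 0.56 minx z>.2 0.616
-0.3 minx 0.581 zmax 0.56 minx z>.2 0.64
-0.25 minx 0.64 zmax 0.56 minx z>.2 0.64
-0.2 minx 0.64 zmax 0.56 minx z>.2 0.64
-0.15 minx 0.64 zmax 0.56 minx z>.2 0.64
-0.1 minx 0.574 zmax 0.54 minx z>.2 0.574
-0.05 minx 0.529 zmax 0.54 minx z>.2 0.529
-0.0 minx 0.505 zmax 0.54 minx z>.2 0.527
0.05 minx 0.527 zmax 0.54 minx z>.2 0.527
0.1 minx 0.538 zmax 0.55 minx z>.2 0.538
0.15 minx 0.634 zmax 0.55 minx z>.2 0.634
```

Request:
step_arm(increments=[[[1.3, 2.4, 0], [0, 0, -1.07]], [[1.3, 2.4, 0], [0, 0, -1.07]], [[1.3, 2.4, 0], [0, 0, -1.07]], [[1.3, 2.4, 0], [0, 0, -1.07]], [[1.3, 2.4, 0], [0, 0, -1.07]], [[1.3, 2.4, 0], [0, 0, -1.07]], [[1.3, 2.4, 0], [0, 0, -1.07]], [[1.3, 2.4, 0], [0, 0, -1.07]], [[1.3, 2.4, 0], [0, 0, -1.07]], [[1.3, 2.4, 0], [0, 0, -1.07]]], fingers=0, grip_force=10)

```text
clock: 1.1
tool_pos: [0.2927, -0.3624, 0.2386]
eef_rot: [0.999, 0.038, -0.0, -0.0]
contact_force: [-0.5, -0.6, 0.5]
opening: 0.116
finger_force: 0.0
```

Request:
step_arm(increments=[[[1.4, 2.7, -0.5], [-1.5, -0.11, 0]], [[1.4, 2.7, -1], [-1.5, -0.11, 0]], [[1.4, 2.7, -1.2], [-1.5, -0.11, 0]], [[1.4, 2.7, -1.3], [-1.5, -0.11, 0]], [[1.4, 2.7, -1.5], [-1.5, -0.11, 0]], [[1.4, 2.7, -1.5], [-1.5, -0.11, 0]], [[1.4, 2.7, -1.5], [-1.5, -0.11, 0]], [[1.4, 2.7, -1.5], [-1.5, -0.11, 0]], [[1.1, 2.7, -1.5], [0, 0, 0]], [[0, 0, 0], [0, 0, 0]]])

```text
clock: 2.1
tool_pos: [0.4173, -0.1159, 0.1217]
eef_rot: [0.994, 0.043, 0.004, 0.104]
contact_force: [-0.1, -0.2, 0.8]
opening: -0.0
finger_force: 0.0
```

```bash
cat >> h.py <<'E'
from scipy.spatial.transform import Rotation as Ro
O=np.array([.42283,-.1010]);TH=np.radians(4.39)
RS=np.array([[np.cos(TH),-np.sin(TH)],[np.sin(TH),np.cos(TH)]])
def sc(p): return np.array([*((np.array(p)[:2]-O)@RS),p[2]])
def st():
    s=r.get_state();R=Ro.from_quat(s['eef_rot']).as_matrix();p=np.array(s['tool_pos'])
    print('t',round(float(s['clock']),2),'tcp',p.round(4),'scale',sc(p).round(4),'F',np.round(s['contact_force'],2),'op',round(float(s['opening']),2),'q',np.round(s['q'],2))
    print('toolx',R[:,0].round(3),'tooly',R[:,1].round(3),'tipcorners(scale)',[sc(p+k*.0175*R[:,1]).round(4) for k in (-1,1)])
E
python3 -c "
from h import *
st();snap('wrist','w1')"
```

```text
t 2.1 tcp [ 0.4173 -0.1159  0.1217] scale [-0.0067 -0.0144  0.1217] F [-0.13 -0.21  0.79] op -0.0 q [-0.17  0.72  0.29  2.3   0.15  0.11 -1.59]
toolx [ 0.996  0.085 -0.002] tooly [ 0.084 -0.975  0.206] tipcorners(scale) [array([-0.0069,  0.0027,  0.1181]), array([-0.0065, -0.0316,  0.1253])]
```

View pics/w1.png

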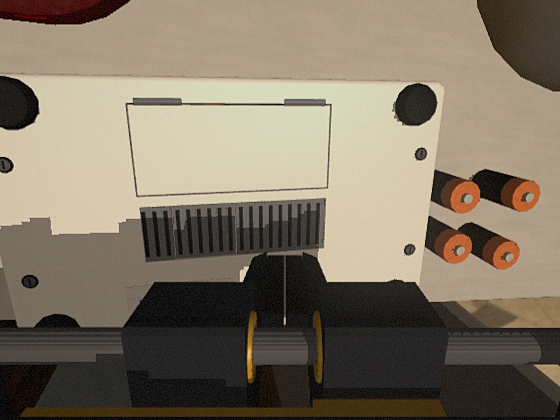

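The wrist view shows the strip at columns 143–325, rows 200–260, and the hatch above it. There are faint seams around columns 176 and 236, about 60 px (36 mm) apart. I'll map those, then confirm by feel.

```bash
python3 -c "
from h import *
z=np.load('pics/w1.npz')
for a in [(143,208),(325,198),(325,248),(146,262),(129,103),(330,103),(327,188),(137,196),(17,103),(416,104)]: print(a,sc(ray(*a,.0574,z)).round(4))
for a in [(176,232),(236,230)]: print(a,sc(ray(*a,.0574,z)).round(4))
cv2.imwrite('pics/w1c.png',cv2.resize(z['p'][185:275,130:340,::-1],None,fx=3.7,fy=3.7,interpolation=cv2.INTER_CUBIC))"
```

```text
(143, 208) [0.0096 0.0535 0.0574]
(325, 198) [ 0.0102 -0.054   0.0574]
(325, 248) [-0.0237 -0.0555  0.0574]
(146, 262) [-0.0237  0.0552  0.0574]
(129, 103) [0.0666 0.0546 0.0574]
(330, 103) [ 0.0672 -0.0545  0.0574]
(327, 188) [ 0.0166 -0.055   0.0574]
(137, 196) [0.0167 0.0559 0.0574]
(17, 103) [0.0663 0.1061 0.0574]
(416, 104) [ 0.0669 -0.1094  0.0574]
(176, 232) [-0.0061  0.0367  0.0574]
(236, 230) [-0.0072  0.0018  0.0574]
```

View pics/w1c.png

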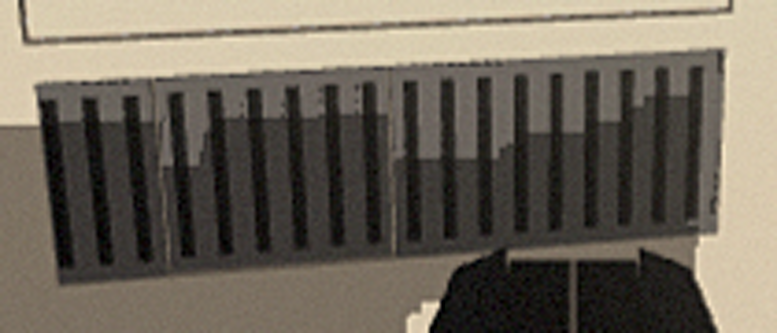

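The localisation agrees to about 1 mm. The seams bracket scale y of about +2 to +37 mm, so I'll feel there first (centre about +19 mm).

Request:
step_arm(increments=[[[-0.06, 0.8, -0.8], [0, 0, 0]], [[-0.06, 0.8, -0.8], [0, 0, 0]], [[0, 0, -0.8], [0, 0, 0]], [[0, 0, -0.8], [0, 0, 0]], [[0, 0, -0.8], [0, 0, 0]], [[0, 0, -0.6], [0, 0, 0]], [[0, 0, -0.3], [0, 0, 0]], [[0, 0, 0], [0, 0, 0]], [[0, 0, 0], [0, 0, 0]], [[0, 0, 0], [0, 0, 0]]])

```text
clock: 3.15
tool_pos: [0.4195, -0.1043, 0.0812]
eef_rot: [0.994, 0.037, -0.002, 0.104]
contact_force: [-0.1, -0.2, 0.5]
opening: 0.008
finger_force: 0.0
```

```bash
python3 -c "
from h import *
st()"
```

```text
t 3.15 tcp [ 0.4195 -0.1043  0.0812] scale [-0.0036 -0.0031  0.0812] F [-0.06 -0.15  0.48] op 0.01 q [-0.17  0.81  0.24  2.31  0.81  0.04 -2.3 ]
toolx [ 0.997  0.073 -0.011] tooly [ 0.073 -0.976  0.207] tipcorners(scale) [array([-0.0036,  0.014 ,  0.0776]), array([-0.0036, -0.0202,  0.0848])]
```

Joint 6 reached its lower limit with this tilt, so I'll lean the hand the other way and make the −y finger the lower one.

Request:
step_arm(increments=[[[0, 0, 1.5], [0, 0, 0]], [[0, 0, 1], [4, 0.3, 0]], [[-0.1, 0.6, 0], [4, 0.3, 0]], [[-0.1, 0.6, 0], [4, 0.3, 0]], [[-0.1, 0.7, 0], [4, 0.3, 0]], [[-0.1, 0.7, 0], [4, 0.3, 0]], [[-0.1, 0.7, 0], [4, 0.3, 0]], [[-0.04, 0.57, 0], [0, 0, 0]], [[0, 0, 0], [0, 0, 0]], [[0, 0, 0], [0, 0, 0]]])

```text
clock: 4.15
tool_pos: [0.4142, -0.0645, 0.1063]
eef_rot: [0.994, 0.04, -0.01, -0.105]
contact_force: [0.2, -0.2, -0.1]
opening: 0.006
finger_force: 0.0
```

```bash
python3 -c "
from h import *
st()"
```

```text
t 4.15 tcp [ 0.4142 -0.0645  0.1063] scale [-0.0058  0.037   0.1063] F [ 0.16 -0.21 -0.08] op 0.01 q [ 0.54  0.78 -0.56  2.2   0.57  0.34 -1.92]
toolx [ 0.997  0.081 -0.011] tooly [ 0.077 -0.975 -0.209] tipcorners(scale) [array([-0.0058,  0.0542,  0.11  ]), array([-0.0058,  0.0199,  0.1027])]
```

Request:
step_arm(increments=[[[0, 0, -0.7], [0, 0, 0]], [[0, 0, -0.7], [0, 0, 0]], [[0, 0, -0.7], [0, 0, 0]], [[0, 0, -0.7], [0, 0, 0]], [[0, 0, -0.6], [0, 0, 0]], [[0, 0, -0.4], [0, 0, 0]], [[0, 0, -0.2], [0, 0, 0]], [[0, 0, 0], [0, 0, 0]], [[0, 0, 0], [0, 0, 0]], [[0, 0, 0], [0, 0, 0]]])

```text
clock: 5.15
tool_pos: [0.4144, -0.0655, 0.0664]
eef_rot: [0.994, 0.038, -0.009, -0.105]
contact_force: [-0.5, 0.1, 0.4]
opening: 0.002
finger_force: 0.0
```

```bash
python3 -c "
from h import *
st()"
```

```text
t 5.15 tcp [ 0.4144 -0.0655  0.0664] scale [-0.0057  0.0361  0.0664] F [-0.49  0.12  0.39] op 0.0 q [ 0.48  0.85 -0.45  2.22  0.63  0.22 -1.96]
toolx [ 0.997  0.078 -0.01 ] tooly [ 0.074 -0.975 -0.21 ] tipcorners(scale) [array([-0.0057,  0.0532,  0.07  ]), array([-0.0057,  0.019 ,  0.0627])]
```

Request:
step_arm(increments=[[[0, 0, -0.1], [0, 0, 0]], [[0, 0, -0.1], [0, 0, 0]], [[0, 0, -0.1], [0, 0, 0]], [[0, 0, -0.1], [0, 0, 0]], [[0, 0, -0.1], [0, 0, 0]], [[0, 0, -0.05], [0, 0, 0]], [[0, 0, -0.05], [0, 0, 0]], [[0, 0, 0], [0, 0, 0]], [[0, 0, 0], [0, 0, 0]], [[0, 0, 0], [0, 0, 0]]])

```text
clock: 6.15
tool_pos: [0.4143, -0.0654, 0.0602]
eef_rot: [0.994, 0.038, -0.009, -0.105]
contact_force: [-0.5, 0.2, -0.5]
opening: 0.008
finger_force: 0.0
```

Request:
step_arm(increments=[[[0, 0, -0.05], [0, 0, 0]], [[0, 0, -0.05], [0, 0, 0]], [[0, 0, 0], [0, 0, 0]], [[0, 0, 0], [0, 0, 0]], [[0, 0, 0], [0, 0, 0]], [[0, 0, 0], [0, 0, 0]], [[0, 0, 0], [0, 0, 0]], [[0, 0, 0], [0, 0, 0]], [[0, 0, 0], [0, 0, 0]], [[0, 0, 0], [0, 0, 0]]])

```text
clock: 7.15
tool_pos: [0.4143, -0.0654, 0.0592]
eef_rot: [0.994, 0.038, -0.009, -0.105]
contact_force: [-0.2, -0.6, 1.3]
opening: 0.005
finger_force: 0.7
```

Request:
step_arm(increments=[[[0, 0, -0.05], [0, 0, 0]], [[0, 0, -0.05], [0, 0, 0]], [[0, 0, 0], [0, 0, 0]], [[0, 0, 0], [0, 0, 0]], [[0, 0, 0], [0, 0, 0]], [[0, 0, 0], [0, 0, 0]], [[0, 0, 0], [0, 0, 0]], [[0, 0, 0], [0, 0, 0]], [[0, 0, 0], [0, 0, 0]], [[0, 0, 0], [0, 0, 0]]])

```text
clock: 8.15
tool_pos: [0.4143, -0.0654, 0.0582]
eef_rot: [0.994, 0.038, -0.009, -0.105]
contact_force: [0.5, -0.3, 2.7]
opening: 0.008
finger_force: 0.8
```

Request:
step_arm(increments=[[[0, 0, -0.05], [0, 0, 0]], [[0, 0, -0.05], [0, 0, 0]], [[0, 0, 0], [0, 0, 0]], [[0, 0, 0], [0, 0, 0]], [[0, 0, 0], [0, 0, 0]], [[0, 0, 0], [0, 0, 0]], [[0, 0, 0], [0, 0, 0]], [[0, 0, 0], [0, 0, 0]], [[0, 0, 0], [0, 0, 0]], [[0, 0, 0], [0, 0, 0]]])

```text
clock: 9.15
tool_pos: [0.4143, -0.0654, 0.0572]
eef_rot: [0.994, 0.038, -0.009, -0.105]
contact_force: [0.5, -0.8, 2.2]
opening: 0.007
finger_force: 1.2
```

It gives way: the tip has gone down 2 mm at about 2 N, with no hard stop. I'll press it in the rest of the way.

Request:
step_arm(increments=[[[0, 0, -0.05], [0, 0, 0]], [[0, 0, -0.05], [0, 0, 0]], [[0, 0, -0.05], [0, 0, 0]], [[0, 0, -0.05], [0, 0, 0]], [[0, 0, 0], [0, 0, 0]], [[0, 0, 0], [0, 0, 0]], [[0, 0, 0], [0, 0, 0]], [[0, 0, 0], [0, 0, 0]], [[0, 0, 0], [0, 0, 0]], [[0, 0, 0], [0, 0, 0]]])

```text
clock: 10.15
tool_pos: [0.4144, -0.0653, 0.0564]
eef_rot: [0.994, 0.039, -0.009, -0.105]
contact_force: [-1.5, -2.2, 21.1]
opening: 0.002
finger_force: 10.1
```

Request:
step_arm(increments=[[[0, 0, -0.05], [0, 0, 0]], [[0, 0, -0.05], [0, 0, 0]], [[0, 0, 0], [0, 0, 0]], [[0, 0, 0], [0, 0, 0]], [[0, 0, 0], [0, 0, 0]], [[0, 0, 0], [0, 0, 0]], [[0, 0, 0], [0, 0, 0]], [[0, 0, 0], [0, 0, 0]], [[0, 0, 0], [0, 0, 0]], [[0, 0, 0], [0, 0, 0]]])

```text
clock: 11.15
tool_pos: [0.4143, -0.0653, 0.0561]
eef_rot: [0.994, 0.039, -0.008, -0.105]
contact_force: [-1.3, -3.0, 31.6]
opening: 0.002
finger_force: 15.5
```

```bash
python3 -c "
from h import *
st();snap('wrist','w2')"
```

```text
t 11.15 tcp [ 0.4143 -0.0653  0.0561] scale [-0.0057  0.0362  0.0561] F [-1.3  -3.04 31.6 ] op 0.0 q [ 0.46  0.87 -0.42  2.23  0.65  0.19 -1.97]
toolx [ 0.997  0.079 -0.009] tooly [ 0.076 -0.975 -0.209] tipcorners(scale) [array([-0.0057,  0.0533,  0.0598]), array([-0.0057,  0.0191,  0.0525])]
```

View pics/w2.png

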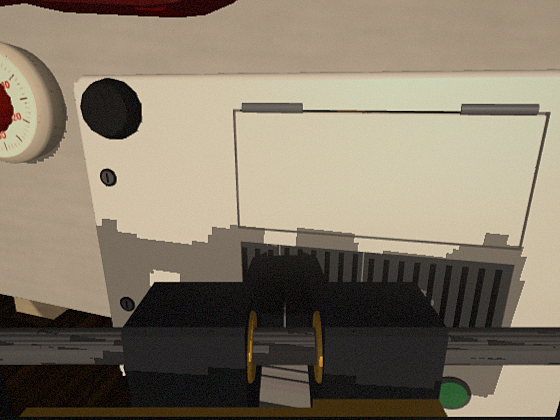

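The hatch is still shut. The hard stop after about 3 mm is the tilted sole catching the rigid strip beyond the paddle's +y edge. I'll shift toward the paddle's −y end and tilt slightly more.

Request:
step_arm(increments=[[[0, 0, 0.5], [0, 0, 0]], [[0, 0, 0.5], [0, 0, 0]], [[-0.1, -0.5, 0], [1, 0.08, 0]], [[-0.1, -0.5, 0], [1, 0.08, 0]], [[-0.09, -0.43, 0], [1, 0.08, 0]], [[0, 0, 0], [0, 0, 0]], [[0, 0, 0], [0, 0, 0]], [[0, 0, 0], [0, 0, 0]], [[0, 0, 0], [0, 0, 0]], [[0, 0, 0], [0, 0, 0]]])

```text
clock: 12.2
tool_pos: [0.4114, -0.0793, 0.0642]
eef_rot: [0.991, 0.039, -0.011, -0.131]
contact_force: [0.1, 0.6, 0.2]
opening: 0.01
finger_force: 0.0
```

```bash
python3 -c "
from h import *
st()"
```

```text
t 12.2 tcp [ 0.4114 -0.0793  0.0642] scale [-0.0097  0.0225  0.0642] F [0.11 0.57 0.25] op 0.01 q [ 0.6   0.89 -0.54  2.2   0.62  0.28 -1.89]
toolx [ 0.997  0.08  -0.011] tooly [ 0.074 -0.962 -0.261] tipcorners(scale) [array([-0.0097,  0.0394,  0.0688]), array([-0.0097,  0.0056,  0.0597])]
```

Request:
step_arm(increments=[[[0, 0, -0.1], [0, 0, 0]], [[0, 0, -0.1], [0, 0, 0]], [[0, 0, -0.1], [0, 0, 0]], [[0, 0, -0.1], [0, 0, 0]], [[0, 0, -0.05], [0, 0, 0]], [[0, 0, -0.05], [0, 0, 0]], [[0, 0, 0], [0, 0, 0]], [[0, 0, 0], [0, 0, 0]], [[0, 0, 0], [0, 0, 0]], [[0, 0, 0], [0, 0, 0]]])

```text
clock: 13.2
tool_pos: [0.4114, -0.0797, 0.0592]
eef_rot: [0.991, 0.038, -0.01, -0.132]
contact_force: [0.5, 0.4, 1.8]
opening: 0.007
finger_force: 0.8
```

Request:
step_arm(increments=[[[0, 0, -0.05], [0, 0, 0]], [[0, 0, -0.05], [0, 0, 0]], [[0, 0, -0.05], [0, 0, 0]], [[0, 0, -0.05], [0, 0, 0]], [[0, 0, 0], [0, 0, 0]], [[0, 0, 0], [0, 0, 0]], [[0, 0, 0], [0, 0, 0]], [[0, 0, 0], [0, 0, 0]], [[0, 0, 0], [0, 0, 0]], [[0, 0, 0], [0, 0, 0]]])

```text
clock: 14.2
tool_pos: [0.4114, -0.0797, 0.0572]
eef_rot: [0.991, 0.038, -0.011, -0.132]
contact_force: [-0.5, -0.2, 2.7]
opening: 0.006
finger_force: 1.2
```

Request:
step_arm(increments=[[[0, 0, -0.05], [0, 0, 0]], [[0, 0, -0.05], [0, 0, 0]], [[0, 0, -0.05], [0, 0, 0]], [[0, 0, 0], [0, 0, 0]], [[0, 0, 0], [0, 0, 0]], [[0, 0, 0], [0, 0, 0]], [[0, 0, 0], [0, 0, 0]], [[0, 0, 0], [0, 0, 0]], [[0, 0, 0], [0, 0, 0]], [[0, 0, 0], [0, 0, 0]]])

```text
clock: 15.2
tool_pos: [0.4114, -0.0797, 0.0557]
eef_rot: [0.991, 0.038, -0.011, -0.132]
contact_force: [-0.5, -0.3, 2.4]
opening: 0.006
finger_force: 1.5
```

Request:
step_arm(increments=[[[0, 0, -0.05], [0, 0, 0]], [[0, 0, -0.05], [0, 0, 0]], [[0, 0, 0], [0, 0, 0]], [[0, 0, 0], [0, 0, 0]], [[0, 0, 0], [0, 0, 0]], [[0, 0, 0], [0, 0, 0]], [[0, 0, 0], [0, 0, 0]], [[0, 0, 0], [0, 0, 0]], [[0, 0, 0], [0, 0, 0]], [[0, 0, 0], [0, 0, 0]]])

```text
clock: 16.2
tool_pos: [0.4114, -0.0797, 0.0547]
eef_rot: [0.991, 0.038, -0.011, -0.132]
contact_force: [-0.4, 0.0, 3.6]
opening: 0.004
finger_force: 1.7
```

```bash
python3 -c "
from h import *
st();snap('wrist','w3')"
```

```text
t 16.2 tcp [ 0.4114 -0.0797  0.0547] scale [-0.0098  0.0221  0.0547] F [-0.42  0.01  3.63] op 0.0 q [ 0.58  0.9  -0.52  2.2   0.64  0.25 -1.9 ]
toolx [ 0.997  0.079 -0.011] tooly [ 0.073 -0.962 -0.261] tipcorners(scale) [array([-0.0098,  0.039 ,  0.0593]), array([-0.0098,  0.0052,  0.0501])]
```

View pics/w3.png

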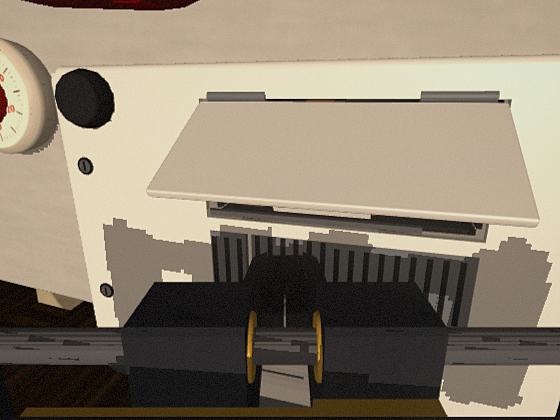

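The hatch has popped up. Next I'll lift off the paddle and shift to the right, where the hand stays clear of the coffee maker.

Request:
step_arm(increments=[[[0, 0, 1], [0, 0, 0]], [[0, 0, 1], [0, 0, 0]], [[0, 0, 1], [0, 0, 0]], [[0, 0, 0.8], [0, 0, 0]], [[0.07, -0.9, 0], [0, 0, 0]], [[0.07, -0.9, 0], [0, 0, 0]], [[0.07, -0.9, 0], [0, 0, 0]], [[0.07, -0.9, 0], [0, 0, 0]], [[0.07, -0.9, 0], [0, 0, 0]], [[0.05, -0.7, 0], [0, 0, 0]]])

```text
clock: 17.25
tool_pos: [0.4153, -0.1328, 0.0924]
eef_rot: [0.991, 0.038, -0.011, -0.132]
contact_force: [-0.7, -0.9, -0.7]
opening: 0.008
finger_force: 0.0
```

```bash
python3 -c "
from h import *
st();p,d,c=snap('wrist','w4');print('cam',sc(-np.array(c['R']).T@np.array(c['t'])))"
```

```text
t 17.25 tcp [ 0.4153 -0.1328  0.0924] scale [-0.0099 -0.0311  0.0924] F [-0.7  -0.89 -0.74] op 0.01 q [ 0.78  0.87 -0.67  2.11  0.58  0.46 -1.76]
toolx [ 0.997  0.078 -0.011] tooly [ 0.072 -0.962 -0.261] tipcorners(scale) [array([-0.0099, -0.0142,  0.097 ]), array([-0.0099, -0.048 ,  0.0878])]
cam [ 0.06888575 -0.06964094  0.23193579]
```

View pics/w4.png

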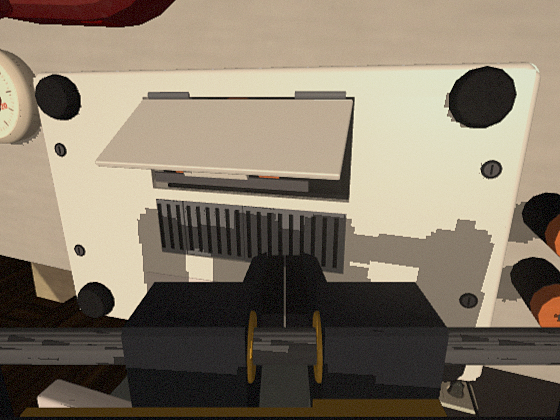

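The hatch is raised, with its edge at about row 170 and columns 95–345, ahead of the fingers. I'll push forward along scale x.

Request:
step_arm(increments=[[[0.5, 0.04, 0], [0, 0, 0]], [[0.5, 0.04, 0], [0, 0, 0]], [[0.5, 0.04, 0], [0, 0, 0]], [[0.5, 0.04, 0], [0, 0, 0]], [[0.5, 0.04, 0], [0, 0, 0]], [[0.4, 0.03, 0], [0, 0, 0]], [[0.4, 0.03, 0], [0, 0, 0]], [[0.4, 0.03, 0], [0, 0, 0]], [[0.4, 0.03, 0], [0, 0, 0]], [[0.4, 0.03, 0], [0, 0, 0]]])

```text
clock: 18.3
tool_pos: [0.4606, -0.1282, 0.0926]
eef_rot: [0.991, 0.038, -0.011, -0.132]
contact_force: [0.2, 0.1, 0.5]
opening: 0.005
finger_force: 0.2
```

Request:
step_arm(increments=[[[0.3, 0.02, 0], [0, 0, 0]], [[0.3, 0.02, 0], [0, 0, 0]], [[0.3, 0.02, 0], [0, 0, 0]], [[0.3, 0.02, 0], [0, 0, 0]], [[0.3, 0.02, 0], [0, 0, 0]], [[0.3, 0.02, 0], [0, 0, 0]], [[0.3, 0.02, 0], [0, 0, 0]], [[0.3, 0.02, 0], [0, 0, 0]], [[0.3, 0.02, 0], [0, 0, 0]], [[0.3, 0.02, 0], [0, 0, 0]]])

```text
clock: 19.3
tool_pos: [0.4906, -0.1262, 0.0926]
eef_rot: [0.991, 0.038, -0.011, -0.132]
contact_force: [0.2, 0.1, -0.1]
opening: 0.005
finger_force: 0.1
```

```bash
python3 -c "
from h import *
st();p,d,c=snap('wrist','w5')"
```

```text
t 19.3 tcp [ 0.4906 -0.1262  0.0926] scale [ 0.0657 -0.0303  0.0926] F [ 0.2   0.11 -0.09] op 0.01 q [ 0.72  0.92 -0.7   1.92  0.53  0.6  -1.74]
toolx [ 0.997  0.079 -0.011] tooly [ 0.073 -0.962 -0.261] tipcorners(scale) [array([ 0.0657, -0.0135,  0.0972]), array([ 0.0656, -0.0472,  0.0881])]
```

View pics/w5.png

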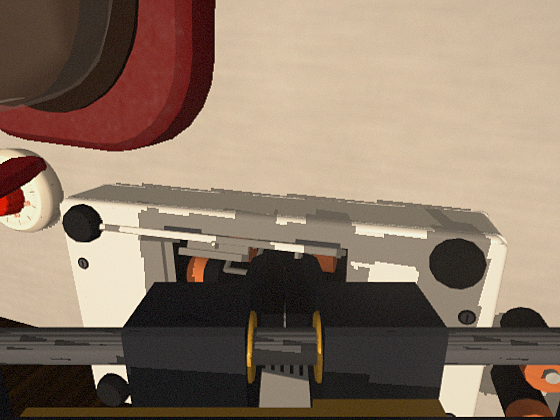

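The hatch stands about upright. I'll push a little further and edge right, away from the coffee maker.

Request:
step_arm(increments=[[[0.25, -0.15, 0], [0, 0, 0]], [[0.25, -0.15, 0], [0, 0, 0]], [[0.25, -0.15, 0], [0, 0, 0]], [[0.25, -0.15, 0], [0, 0, 0]], [[0.25, -0.15, 0], [0, 0, 0]], [[0.25, -0.15, 0], [0, 0, 0]], [[0.25, -0.15, 0], [0, 0, 0]], [[0, 0, 0], [0, 0, 0]], [[0, 0, 0], [0, 0, 0]], [[0, 0, 0], [0, 0, 0]]])

```text
clock: 20.35
tool_pos: [0.5066, -0.1361, 0.0925]
eef_rot: [0.99, 0.039, -0.012, -0.132]
contact_force: [-4.4, 2.7, 2.0]
opening: 0.009
finger_force: 2.3
```

Request:
step_arm(increments=[[[0, 0, 0], [0, 0, 0]], [[-0.5, 0, 0.2], [0, 0, 0]], [[-1, 0, 0.5], [0, 0, 0]], [[-1, 0, 1], [0, 0, 0]], [[-1, 0, 1], [0, 0, 0]], [[-1, 0, 1], [0, 0, 0]], [[-1, 0, 1], [0, 0, 0]], [[-1, 0, 1], [0, 0, 0]], [[0, 0, 1], [0, 0, 0]], [[0, 0, 1], [0, 0, 0]]])

```text
clock: 21.35
tool_pos: [0.443, -0.1368, 0.1707]
eef_rot: [0.991, 0.038, -0.01, -0.131]
contact_force: [-0.1, -0.6, -0.7]
opening: 0.006
finger_force: 0.0
```

```bash
python3 -c "
from h import *
st();p,d,c=snap('wrist','w6');W=cloud(d,c)
S=np.c_[(W[...,:2].reshape(-1,2)-O)@RS,W[...,2].ravel()]
m=(abs(S[:,1])<.06)&(S[:,0]>.02)&(S[:,0]<.13)&(S[:,2]<.13)&(S[:,2]>.062);print(S[m].min(0),S[m].max(0),m.sum())"
```

```text
t 21.35 tcp [ 0.443  -0.1368  0.1707] scale [ 0.0174 -0.0373  0.1707] F [-0.05 -0.59 -0.71] op 0.01 q [ 0.84  0.77 -0.81  1.98  0.44  0.7  -1.67]
toolx [ 0.997  0.079 -0.01 ] tooly [ 0.073 -0.962 -0.261] tipcorners(scale) [array([ 0.0174, -0.0204,  0.1753]), array([ 0.0174, -0.0542,  0.1661])]
[ 0.05092106 -0.05493481  0.06200331] [0.09876786 0.05657274 0.09974664] 8240
```

View pics/w6.png

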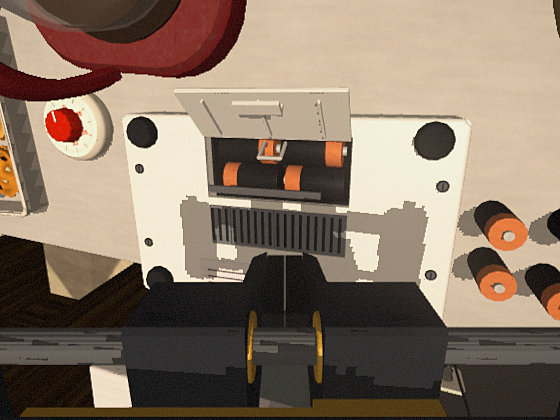

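The hatch lies back on its stop, with its edge at scale x of about 99 mm, which fits 2.3 rad. The cells are standing, the arm is clear, and no release is pressed. I'll hand it in.

```bash
python3 -c "
from h import *
print(r.finish_job())"
```

```text
the job is handed in; nothing more can be done
None
```

The release was found by feel and pressed in, the hatch popped up and was pushed back onto its stop (about 2.3 rad in the last wrist image), and the job was handed in with the arm clear at about 21 s; no verdict was returned, and I did not re-measure the scale's final position.

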